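Check the steriliser feed-water tank with the dip rod

ROBOT

A 6-joint arm with a two-finger parallel gripper is mounted at the origin on a cart in front of the work surface, level with it; the furniture and walls round the work are solid. World frame = base frame: x ahead of the robot, y to its left, z up, the work surface at z = 0. Lengths are in m, angles in rad, forces in N, time in s.
With the tool pointing down it reaches from about 0.35 to 1 m from the base axis. Payload 7.1 kg.
Tool frame: the origin (TCP) lies at the very end of the fingers, on their centre line; the grasp point (between the pads) lies 19 mm behind it; z points along the fingers, y is the line along which they close (so a half turn about z gives the same grasp; the last joint's range is limited). The gripper opens to 85 mm and grips with 20 to 120 N. Pads are 22 mm wide; open, the fingers measure 114 mm over their backs; the gripper's body (76 mm by 85 mm) begins 54 mm behind the grasp point. The pads swing forward as they close: fully open they stand 13 mm farther back than shut.
Start: joints at [-1.281, 0.423, 1.63, -0, 1.089, -0.019], TCP at [0.19, -0.595, 0.231] pointing down, gripper open.
Joint ranges: [-3, 3], [-0.9, 2.11], [0.09, 2.58], [-1.31, 4.45], [0.11, 2.69], [-2.54, 2.54]. Speed limits (rad/s): [2.39, 2.39, 3.01, 3.14, 3.14, 3.14].

INTERFACE

Orientations are given as a rotation vector (axis times angle).
In Python, from bench import arm gives the robot as it stands.
- The arm moves only by the shell command python3 -m creep 'ROWS' [FORCE]. ROWS is JSON, a list of rows, each a list of 3 entries, a list of its own where there are three numbers: the turn, a rotation vector about the tool's x, y, z in units of 8 degrees (1.0 is 8 degrees), then the shift along the tool's x, y, z in units of 25 mm (1.0 is 25 mm), then the closure, from 0 (fully open) to 1 (shut). A call has 1 to 12 rows; each row shifts and turns the commanded pose from where the row before left it, along the tool's axes as they then stand; what a row does not reach is not made up. A row lasts 1/8 s, in which the tool goes at most 62.5 mm and 10.7 degrees, less where a joint would pass 70% of its speed; a pose out of reach is approached as far as the arm can. A call is refused whole if a number of a shift passes 1 or a number of a turn 1, either way. A call with a gripper value outside its range is refused whole. The fingers move at their own pace and stop on an object; FORCE is the grip in N (left out, the last holds). Time passes only in rows, so rows that do not move let the fingers close. It gives the time, the measured TCP pose, the force, the opening and the grip force at its end, in the units of the state.
- arm.get_obs(): the state, without advancing time (a new reading comes with each control period).
- arm.grab_frame(name): name is "scene" or "side" or "wrist"; returns the picture (400x640x3 uint8, red, green, blue); there is no depth.
- arm.camera_params(name): a dict with "fov_y" (degrees; the focal length in pixels is half the picture's height over the tangent of half this angle, whatever the lens; pixels are square), "cx", "cy" (the principal point, pixels), "world_from_camera" (4x4, takes a point from camera to world coordinates); the wrist camera has in their place "hand_eye" (4x4, takes a point from camera to tool coordinates, whose origin is the TCP and whose axes are the flange's). Camera axes: x right, y down, z forward; pixel columns grow to the right and rows downward; lengths in m; the calibration is good to about 2 mm. A picture is of the moment at which its call begins: read the wrist's pose just before it. camera_params takes no time and is no camera call.
- arm.finish_job(): hands the job in; it is judged then, once.
The state is a dict: "clock": time; "q": joint angles; "qvel": joint speeds; "joint_torque": joint torques, N m; "tcp_pos": TCP position; "eef_rot": TCP orientation; "contact_force": force on the tool from outside, world axes, zero at the start; "wrist_torque": the same for the moment, N m; "grip_width": finger opening in m; "grasp_force": force on a finger pad.
Only numpy, scipy, OpenCV 4.12 (cv2) and the standard library are available. Lean on these libraries where they do the work, as an engineer would, in place of code of your own. Each camera call takes 0.05 s, during which the arm holds its last target. There are 200 camera calls.

TASK

Check the level in the steriliser's feed-water tank: swing the cam lever fully round to free the port cover, slide the cover fully open, then take the dip rod from its drip stand by the black grip and lower it gently into the port until its collar rests on the rim. Draw the rod straight out and finish with it still held in the gripper, lying level and still, at least 15 cm above the desk and touching nothing else, so that the marks near its tip can be read. Leave the cover open, and leave everything else on the desk where it is.

Things in the scene. Friction and masses are not known exactly. Their poses are not given: they have to be found in the camera images.
- tank: feed-water tank, a low white enamelled case with a steel top deck, 170 (x) x 250 (y) x 95 mm high (the deck is 95 mm above the desk); it does not move. Origin: centre of its underside; x points from its front (drain cock, louvres) to its back, y to its left seen from the front, z up. Black filler cap (not used, 17 mm high) at tank (30, 88) mm
- port (a point): centre of the dip port's upper rim, 102 mm above the desk, at tank (20, -50) mm. The mouth is a funnel 24 mm wide at the rim (rim 32 mm over its outside) that narrows in 7 mm to a guide tube of 14 mm bore, 45 mm long, open below; z points up. Two rails run along tank y on either side of the port, their inner edges 19 mm from its centre, top 8 mm above the rim
- cam_lever (a joint): turn of the cam lever (rad) about an upright axis: 0 = locked, handle sticking out to the tank's front (-x); grows as the handle swings clockwise seen from above; 1.6 = end stop, freed, handle lying along the tank's +y (left). Its eccentric disc blocks the cover's stop pin below about 0.9. It stays where it is left; about 1 N at the knob turns it
- lever_knob (a point): centre of the black ball knob (20 mm diameter) at the end of the cam lever, 62 mm from the pivot, 124 mm above the desk; free on all sides, the deck or open air 19 mm under the ball
- lever_pivot (a point): point on the cam lever's upright axis, at the height of the knob's centre; at tank (-36, -18) mm; the boss there reaches 5 mm higher
- port_cover (a joint): slide of the port cover (m) along the tank's +y (left): 0 = shut over the port, 0.045 = end stop, fully open, its edge then 25 mm from the port's centre. About 2 N slides it once the lever is freed; it stays where it is left
- cover_tab (a point): centre of the upright black tab on the port cover by which it is slid: 28 mm along tank x, 8 mm thick along tank y, its top 11 mm above this point (131 mm above the desk); the cover plate beside the tab lies 13 mm below this point
- drip_stand: round steel drip stand: a disc foot 84 mm across carrying an upright tube with a funnel rim 32 mm across, 100 mm high; it does not move. Origin: centre of its underside
- dip_rod: the dip rod, loose, about 90 g, 142 mm long, round: steel, 8 mm diameter, dark ring marks, rounded tip; a collar 30 mm across, 6 mm thick, its underside 80 mm above the tip; a black ribbed grip, 16 mm diameter, from 90 to 142 mm. Origin: the tip; z points from tip to grip. At the start it stands upright in the drip stand, collar on the stand's rim, tip 20 mm above the desk
- rod_collar (a point): centre of the underside of the collar, 80 mm above the tip; z as the rod
- rod_grip (a point): point on the rod's axis in the black grip, 118 mm above the tip, 24 mm below the grip's end. The grip may be taken at any tilt: turning the held rod from upright to level takes about a quarter turn, which can be shared between a tilt when it is taken and a contrary tilt at the end
- rod_tip (a point): lower end of the dip rod
- dropper_bottle: bystander: amber dropper bottle, 36 x 81 mm, standing to the right of the tank. Origin: underside
- sample_cup: bystander: screw-cap sample cup, 62 x 69 mm, standing behind left. Origin: underside
- syringe: bystander: packed syringe, 155 mm long, lying in front of the drip stand. Origin: underside
- swab_a: bystander: flat square swab pack, 51 x 9 mm, left of the drip stand. Origin: underside
- swab_b: bystander: flat square swab pack, 51 x 9 mm, behind the drip stand. Origin: underside
- marker: bystander: capped marker, 120 mm long, lying in front of the tank. Origin: underside
- thermo: bystander: clinical thermometer, 140 mm long, lying in front of the tank. Origin: underside
Things that resemble listed ones, but are neither listed nor needed, are in the scene too. There is more than one size of the dip_rod; the one meant has the size given above. Several things look just like the drip_stand: the one meant starts farthest to the robot's right.

How it is judged:
On the way, in this order (a step that is already met when the one before it is completed fails the run):
1. the cam lever is swung round to the freed side (beyond 1.2 rad) (value of joint cam_lever above 1.2 rad), for 0.1 s.
2. the port cover is slid open (beyond 38 mm of 45) (value of joint port_cover above 0.038 m), for 0.1 s.
3. the dip rod stands upright in the port with its collar on the rim (z of rod_collar in the frame of port below 0.003 m and horizontal distance between rod_collar and port below 0.006 m and angle between dip_rod's own z axis and vertical below 0.12 rad and contact force between dip_rod and tank above 0.3 N), for 0.2 s.
4. the rod is drawn straight out: its tip clears the rim by 10 mm above the port, still upright within 0.35 rad (z of rod_tip in the frame of port above 0.01 m and horizontal distance between rod_tip and port below 0.06 m and angle between dip_rod's own z axis and vertical below 0.35 rad), for 0.05 s.
At the end, for the whole second after the job is handed in: the dip rod is held in the fingers (at least 2 N), level within 20 degrees, tip and grip both more than 150 mm above the desk, still, touching neither tank nor stand; the port cover is open (beyond 38 mm) (contact force between dip_rod and the fingers above 2 N and angle between dip_rod's own z axis and vertical between 1.22 and 1.92 rad and height (world z) of each of rod_tip, rod_grip above 0.15 m and contact force between dip_rod and tank below 0.05 N and contact force between dip_rod and drip_stand below 0.05 N and linear speed of dip_rod below 0.03 m/s and angular speed of dip_rod below 0.2 rad/s and value of joint port_cover above 0.038 m); the arm keeps its last pose, push and grip.
It fails at once if another thing on the desk is shifted by more than 40 mm or knocked over (distance of any of dropper_bottle, sample_cup, syringe, swab_a, swab_b, marker, thermo from where it was at the start of the episode above 0.04 m or angle between any of dropper_bottle, sample_cup's own z axis and vertical above 0.6 rad).
It fails at once if the rod is rammed into the tank (more than 60 N) (contact force between dip_rod and tank above 60 N).
It also fails if it takes over 64 s, if anything falls off the work surface, if the arm or the gripper's body presses on something with over 40 N, if the wrist force passes 120 N, or if a joint passes its speed limit or range.

## Working session

There is one attempt and no reset: what is moved stays moved. The work goes in short steps, Python scripts to look and compute and a shell command to move; the robot and the scene stay as the last step left them, time stands still between calls to the robot, and variables do not carry over. Pictures are saved under pics/ and viewed, at most 10 in all, crops included, and the job is handed in when it is done.

```bash
mkdir -p pics; ls; python3 - <<'E'
from bench import arm
import cv2,json
o=arm.get_obs();print(o)
for n in("scene","side","wrist"):
    cv2.imwrite(f"pics/{n}0.png",arm.grab_frame(n)[:,:,::-1]);p=arm.camera_params(n);print(n,p)
E
```

```text
pics
{'clock': 0.0, 'q': array([-1.28099019e+00,  4.23845382e-01,  1.63072709e+00, -7.52812451e-07,
        1.08857108e+00, -1.89824528e-02]), 'qvel': array([ 1.12877800e-03, -1.30124490e-03, -5.82095779e-04,  9.42946235e-05,
       -1.49928436e-03,  2.69614463e-03]), 'joint_torque': array([ 3.95161464e-03, -5.57376623e+01, -2.81742811e+01,  9.23519224e-05,
        7.33393827e-03, -1.43408818e-05]), 'tcp_pos': array([ 0.18981516, -0.59489113,  0.23052827]), 'eef_rot': array([-3.10270453e+00, -4.82883474e-01,  3.29752712e-04]), 'contact_force': array([ 0.33782528, -0.51318568,  0.21626631]), 'wrist_torque': array([0.00797105, 0.02193312, 0.03283212]), 'grasp_force': 0.0, 'grip_width': 0.08527880717767576}
scene {'fov_y': 52.24690676787445, 'cx': 320.4057953752314, 'cy': 201.24997941256848, 'world_from_camera': array([[-0.63045884, -0.59943711,  0.49314989, -0.04848824],
       [-0.7762073 ,  0.49086198, -0.39567253,  0.55789022],
       [-0.00488773, -0.63224178, -0.77475573,  0.97288613],
       [ 0.        ,  0.        ,  0.        ,  1.        ]])}
side {'fov_y': 47.35681258494799, 'cx': 320.3314117459046, 'cy': 203.57295746995408, 'world_from_camera': array([[-0.98572576, -0.04494332,  0.16224926,  0.29413892],
       [-0.16698563,  0.38383153, -0.90817903,  1.18663509],
       [-0.0214598 , -0.92230876, -0.38585752,  0.57187532],
       [ 0.        ,  0.        ,  0.        ,  1.        ]])}
wrist {'fov_y': 60.054548052386046, 'cx': 324.5187312800753, 'cy': 203.74844461855932, 'hand_eye': array([[-6.96477353e-04, -9.61588740e-01, -2.74493370e-01,
         6.90427347e-02],
       [ 9.99999238e-01, -9.49617480e-04,  7.89325636e-04,
         2.07805214e-03],
       [-1.01967035e-03, -2.74492611e-01,  9.61588668e-01,
        -1.43049538e-01],
       [ 0.00000000e+00,  0.00000000e+00,  0.00000000e+00,
         1.00000000e+00]])}
```

View pics/scene0.png

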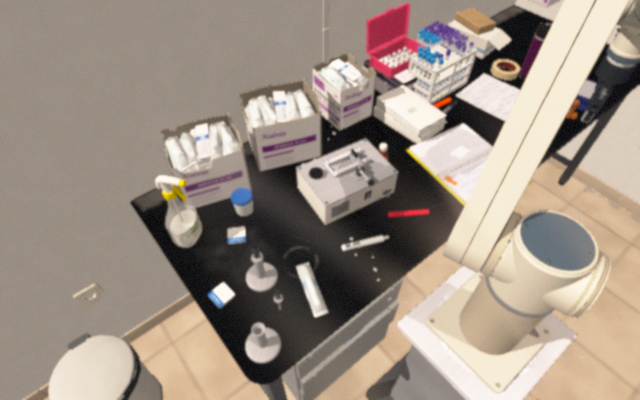

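View pics/side0.png

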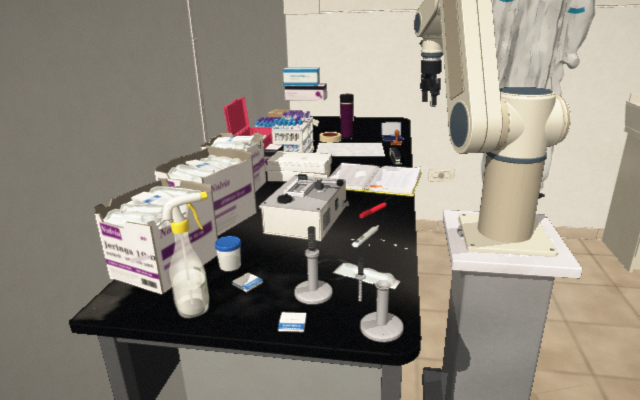

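Scene view: the tank is at (347,180). Stands are at (262,275), carrying a rod, and (262,345). A small rod-like thing is at (279,300). The side view shows the same stands at (312,290) and (382,325), with a thin rod at (360,270). I'll enlarge these in one composite.

```bash
cat > h.py <<'E'
import numpy as np,cv2
from bench import arm
from scipy.spatial.transform import Rotation as R
def cam(n,o=None):
    p=arm.camera_params(n);f=200/np.tan(np.radians(p["fov_y"]/2))
    if n=="wrist":
        T=np.eye(4);T[:3,:3]=R.from_rotvec(o["eef_rot"]).as_matrix();T[:3,3]=o["tcp_pos"];T=T@p["hand_eye"]
    else:T=p["world_from_camera"]
    return f,p["cx"],p["cy"],T
def ray(c,u,v):
    f,cx,cy,T=c;d=T[:3,:3]@np.array([(u-cx)/f,(v-cy)/f,1]);return T[:3,3],d
def atz(c,u,v,z):
    o,d=ray(c,u,v);return o+d*(z-o[2])/d[2]
def proj(c,P):
    f,cx,cy,T=c;q=T[:3,:3].T@(np.asarray(P,float)-T[:3,3]);return cx+f*q[0]/q[2],cy+f*q[1]/q[2]
def tri(a,b):
    A=np.zeros((3,3));y=np.zeros(3)
    for o,d in(a,b):
        d=d/np.linalg.norm(d);M=np.eye(3)-np.outer(d,d);A+=M;y+=M@o
    return np.linalg.solve(A,y)
E
python3 - <<'E'
import cv2,numpy as np
from h import *
s=cv2.imread("pics/scene0.png");d=cv2.imread("pics/side0.png")
c=lambda im,x,y,w,h:cv2.resize(im[y:y+h,x:x+w],(400,300),interpolation=cv2.INTER_CUBIC)
out=np.vstack([np.hstack([c(s,285,130,120,90),c(s,200,245,160,120)]),np.hstack([c(d,250,165,120,90),c(d,280,220,160,120)])])
cv2.imwrite("pics/crop1.png",out)
S=cam("scene")
for p in[(262,280),(262,348),(279,305)]:print(p,atz(S,*p,0))
E
```

```text
(262, 280) [0.45925564 0.35191468 0.        ]
(262, 348) [0.30872638 0.45309633 0.        ]
(279, 305) [0.37252809 0.35813939 0.        ]
```

View pics/crop1.png

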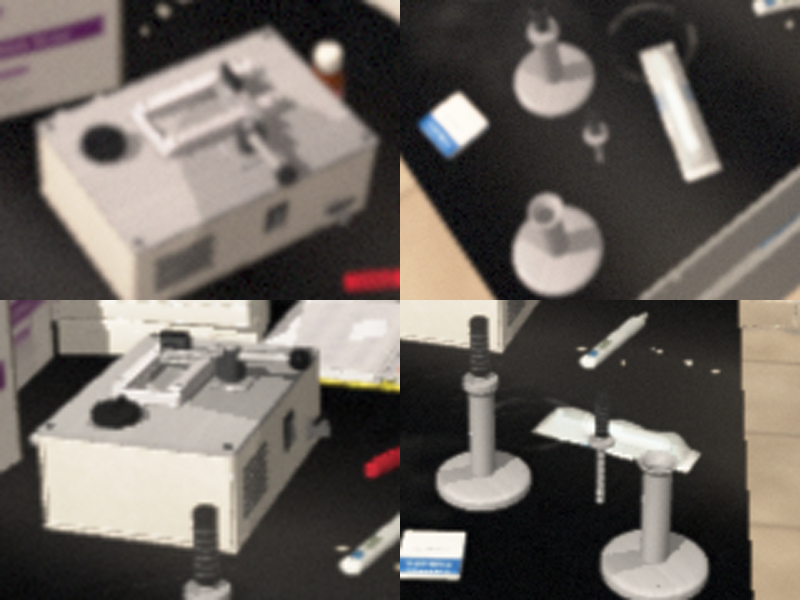

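Candidates: the stand with a rod at scene (262,275), the empty stand at (262,345), and a free-standing thin rod at (279,300). The first two are y≈0.35 and y≈0.45, so the right-hand one with the rod looks like the one meant. The next step fits the tank and checks the rod sizes.

```bash
cat > fit.py <<'E'
from h import *
from scipy.optimize import least_squares
S=cam("scene");D=cam("side")
T=lambda u,v,a,b:tri(ray(S,u,v),ray(D,a,b))
cs=lambda x,y:(200+(x-400)*.4,245+y*.4)
cd=lambda x,y:(280+(x-400)*.4,220+(y-300)*.4)
for n,a,b in[("A collar",(542,35),(480,384)),("A griptop",(541,8),(479,318)),("decoy collar",(595,134),(600,442)),("decoy griptop",(590,122),(602,395)),("decoy tip",(600,160),(600,502)),("B rim",(547,205),(657,460)),("A foot",(554,80),(483,480)),("B foot",(557,250),(655,565))]:
    print(n,T(*cs(*a),*cd(*b)).round(4))
ts=lambda x,y:(285+x*.3,130+y*.3)
td=lambda x,y:(250+x*.3,165+(y-300)*.3)
print("tab",T(*ts(232,75),*td(175,340)).round(4),"knob",T(*ts(288,175),*td(300,358)).round(4),"boss",T(*ts(252,130),*td(231,357)).round(4))
pts={"cap":((30,88,112),ts(103,140),td(117,410)),"knob":((-98,-18,124),ts(288,175),td(300,358)),
"fl":((-85,125,95),ts(135,245),td(237,444)),"fr":((-85,-125,95),ts(375,140),td(320,347)),"bl":((85,125,95),ts(40,125),td(36,436)),"br":((85,-125,95),ts(268,30),None)}
def W(p,q):
    c,s=np.cos(p[2]),np.sin(p[2]);q=np.array(q)/1000;return np.array([p[0]+c*q[0]-s*q[1],p[1]+s*q[0]+c*q[1],q[2]])
def res(p):
    r=[]
    for k,(q,a,b) in pts.items():
        r+=list(np.subtract(proj(S,W(p,q)),a))
        if b:r+=list(np.subtract(proj(D,W(p,q)),b))
    return r
if __name__=="__main__":
    s=least_squares(res,[.55,0,0],loss="soft_l1");print(s.x,np.degrees(s.x[2]));print(np.round(res(s.x),1))
    for k,q in dict(pivot=(-36,-18,124),knob=(-98,-18,124),knobend=(-36,44,124),port=(20,-50,102)).items():print(k,W(s.x,q).round(4))
E
python3 fit.py
```

```text
A collar [0.4638 0.3506 0.1003]
A griptop [0.4599 0.3478 0.1586]
decoy collar [0.361  0.3629 0.0597]
decoy griptop [0.3566 0.3684 0.1061]
decoy tip [3.608e-01 3.629e-01 1.000e-04]
B rim [0.3129 0.444  0.0989]
A foot [0.465  0.3486 0.0032]
B foot [0.3103 0.4486 0.0051]
tab [ 0.5729 -0.0738  0.121 ] knob [ 0.4531 -0.0275  0.1247] boss [ 0.5161 -0.0454  0.1165]
[ 0.55247493 -0.02572904 -0.14527711] -8.323765022327798
[ 0.2 -0.8 -0.5 -2.8  0.6  0.1 -0.  -0.1  0.2  3.1 -0.6  2.3  0.8  0.4
 -0.7  0.1 -0.9  0.7  0.3 -1.8 -0.1 -0.2]
pivot [ 0.5142 -0.0383  0.124 ]
knob [ 0.4529 -0.0294  0.124 ]
knobend [0.5232 0.023  0.124 ]
port [ 0.565  -0.0781  0.102 ]
```

The fitted tank gives consistent heights. The rod on stand A has its collar at z 0.100 and grip top at about 0.16, which matches the size given. The thin rod's collar is only 60 mm up, so it is the smaller decoy, and stand A is the rightmost. Turning the tool now, fingers closed.

```bash
cat > go.py <<'E'
# how far from the present pose: target world x y z, yaw (deg) of tool x with tool down
import sys
from h import *
o=arm.get_obs();x=[float(v) for v in sys.argv[1:]]
M=R.from_rotvec(o["eef_rot"])
Rt=R.from_euler("z",x[3],degrees=True)*R.from_rotvec([np.pi,0,0])
print("turn units",((M.inv()*Rt).as_rotvec(degrees=True)/8).round(2),"shift now-axes",(M.inv().apply(np.array(x[:3])-o["tcp_pos"])/.025).round(2),"shift target-axes",(Rt.inv().apply(np.array(x[:3])-o["tcp_pos"])/.025).round(2), "q",o["q"].round(2))
E
python3 -m creep '[[[0,0,-1],[0,0,0],1],[[0,0,-1],[0,0,0],1],[[0,0,-1],[0,0,0],1],[[0,0,-1],[0,0,0],1],[[0,0,-1],[0,0,0],1],[[0,0,-1],[0,0,0],1],[[0,0,-1],[0,0,0],1],[[0,0,-1],[0,0,0],1]]' 30
python3 - <<'E'
from fit import *
p=[.5525,-.0257,-.1453]
print(W(p,(-98,-58,200)))
E
python3 go.py 0.447 -0.069 0.2 81.7
```

```text
clock: 1.15
tcp_pos: [0.1899, -0.5952, 0.2309]
eef_rot: [-2.371, -2.06, -0.0]
contact_force: [-0.3, 0.2, 0.4]
grip_width: -0.0001
grasp_force: 0.0
A collar [0.4638 0.3506 0.1003]
A griptop [0.4599 0.3478 0.1586]
decoy collar [0.361  0.3629 0.0597]
decoy griptop [0.3566 0.3684 0.1061]
decoy tip [3.608e-01 3.629e-01 1.000e-04]
B rim [0.3129 0.444  0.0989]
A foot [0.465  0.3486 0.0032]
B foot [0.3103 0.4486 0.0051]
tab [ 0.5729 -0.0738  0.121 ] knob [ 0.4531 -0.0275  0.1247] boss [ 0.5161 -0.0454  0.1165]
[ 0.4471349  -0.06889948  0.2       ]
turn units [-0.   -0.    0.03] shift now-axes [22.28  7.24  1.25] shift target-axes [22.31  7.14  1.24] q [-1.28  0.42  1.63 -0.    1.09 -1.14]
```

```bash
python3 -m creep '[[[0,0,0],[1,0.33,0],1],[[0,0,0],[1,0.33,0],1],[[0,0,0],[1,0.33,0],1],[[0,0,0],[1,0.33,0],1],[[0,0,0],[1,0.33,0],1],[[0,0,0],[1,0.33,0],1],[[0,0,0],[1,0.33,0],1],[[0,0,0],[1,0.33,0],1],[[0,0,0],[1,0.33,0],1],[[0,0,0],[1,0.33,0],1],[[0,0,0],[1,0.33,0],1],[[0,0,0],[1,0.33,0],1]]'
python3 -m creep '[[[0,0,0],[1,0.33,0],1],[[0,0,0],[1,0.33,0],1],[[0,0,0],[1,0.33,0],1],[[0,0,0],[1,0.33,0],1],[[0,0,0],[1,0.33,0],1],[[0,0,0],[1,0.33,0],1],[[0,0,0],[1,0.33,0],1],[[0,0,0],[1,0.33,0],1],[[0,0,0],[0.5,0.33,0],1],[[0,0,0],[0,0,0],1]]'
python3 - <<'E'
from h import *
o=arm.get_obs();cv2.imwrite("pics/w1.png",arm.grab_frame("wrist")[:,:,::-1]);print(o["tcp_pos"],o["eef_rot"])
C=cam("wrist",o)
p=[.5525,-.0257,-.1453]
def W(p,q):
    c,s=np.cos(p[2]),np.sin(p[2]);q=np.array(q)/1000;return np.array([p[0]+c*q[0]-s*q[1],p[1]+s*q[0]+c*q[1],q[2]])
for q in[(-98,-18,124),(-36,-18,129),(20,-50,131),(-85,125,95),(30,88,112)]:print(q,np.round(proj(C,W(p,q))))
E
```

```text
clock: 2.65
tcp_pos: [0.3316, -0.3117, 0.2314]
eef_rot: [2.376, 2.055, 0.0]
contact_force: [0.3, 0.2, -1.2]
grip_width: 0.0001
grasp_force: 0.0
clock: 3.9
tcp_pos: [0.4359, -0.1129, 0.2314]
eef_rot: [2.375, 2.057, 0.0]
contact_force: [-0.6, -1.2, 0.7]
grip_width: 0.0002
grasp_force: 0.0
[ 0.4359388  -0.11288289  0.23135683] [2.37450003e+00 2.05650154e+00 5.97279943e-05]
(-98, -18, 124) [331.  78.]
(-36, -18, 129) [424.  77.]
(20, -50, 131) [502. 127.]
(-85, 125, 95) [ 352. -153.]
(30, 88, 112) [535. -99.]
```

View pics/w1.png

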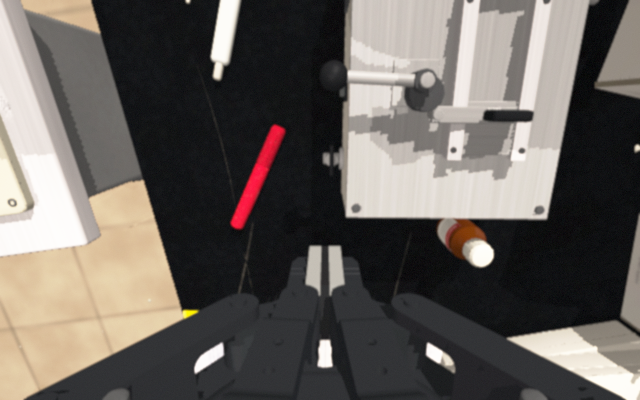

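The wrist view shows the knob at (333,77) and the boss at (426,77), as predicted. The tab top is at (508,115), and the deck's right edge lies level in the picture, so the yaw of −8.2° holds.

```bash
sed -i 's/^for n,a,b in\[/for n,a,b in[] and [/; s/^print("tab"/0 and print("tab"/' fit.py
python3 - <<'E'
from fit import *
o=arm.get_obs();C=cam("wrist",o);c,s=np.cos(-.144),np.sin(-.144)
def tk(P):d=P[:2]-[.5525,-.0257];return (np.array([c*d[0]+s*d[1],-s*d[0]+c*d[1]])*1000).round(1)
for n,u,v,z in[("knob",333,77,.124),("boss",427,79,.129),("tab",508,116,.131),("fr",345,218,.095),("br",558,216,.095)]:
    P=atz(C,u,v,z);print(n,P.round(4),tk(P))
E
python3 go.py 0.4475 -0.066 0.118 81.8
```

```text
knob [ 0.454  -0.0296  0.124 ] [-96.9 -17.9]
boss [ 0.5158 -0.0402  0.129 ] [-34.2 -19.6]
tab [ 0.5683 -0.072   0.131 ] [ 22.3 -43.6]
fr [ 0.4495 -0.1407  0.095 ] [ -85.4 -128.6]
br [ 0.6283 -0.1649  0.095 ] [  95.  -126.9]
turn units [-0.    0.   -0.01] shift now-axes [1.94 0.2  4.53] shift target-axes [1.94 0.21 4.53] q [-0.28  0.16  2.   -0.    0.98 -0.14]
```

```bash
python3 -m creep '[[[0,0,0],[0.6,0.05,1],1],[[0,0,0],[0.6,0.05,1],1],[[0,0,0],[0.7,0.05,1],1],[[0,0,0],[0,0,1],1],[[0,0,0],[0,0,0.6],1],[[0,0,0],[0,0,0],1],[[0,0,0],[0.3,0,0],1],[[0,0,0],[0.3,0,0],1],[[0,0,0],[0,0,0],1]]'; python3 go.py 0.4535 -0.0295 0.124 81.8
```

```text
clock: 5.08
tcp_pos: [0.4487, -0.0515, 0.1169]
eef_rot: [2.375, 2.055, 0.001]
contact_force: [0.2, -0.4, 0.3]
grip_width: -0.0001
grasp_force: 0.0
turn units [ 0.01 -0.   -0.01] shift now-axes [ 0.9   0.07 -0.28] shift target-axes [ 0.9   0.07 -0.28] q [-0.14  0.36  2.08  0.    0.7   0.  ]
```

```bash
python3 -m creep '[[[0,0,1],[0.36,-0.09,0],1],[[0,0,1],[0.36,-0.09,0],1],[[0,0,1],[0.36,-0.09,0],1],[[0,0,1],[0.36,-0.09,0],1],[[0,0,1],[0.36,-0.09,0],1],[[0,0,1],[0.36,-0.09,0],1]]'; python3 go.py 0.4535 -0.0295 0.124 33.8
python3 -m creep '[[[0,0,1],[0.36,-0.09,0],1],[[0,0,1],[0.36,-0.09,0],1],[[0,0,1],[0.36,-0.09,0],1],[[0,0,1],[0.36,-0.09,0],1],[[0,0,1],[0.36,-0.09,0],1],[[0,0,0.5],[0.2,0,0],1],[[0,0,0],[0.1,0,0],1],[[0,0,0],[0,0,0],1]]'
python3 - <<'E'
from h import *
o=arm.get_obs();cv2.imwrite("pics/w2.png",arm.grab_frame("wrist")[:,:,::-1]);print(o["tcp_pos"],o["q"].round(2))
C=cam("wrist",o)
from fit import W
for a in(1.2,1.4,1.6):print(a,np.round(proj(C,W([.5525,-.0257,-.144],(-36-62*np.cos(a),-18+62*np.sin(a),124)))))
E
```

```text
clock: 5.82
tcp_pos: [0.4608, 0.0008, 0.1164]
eef_rot: [-3.008, -0.904, 0.002]
contact_force: [-1.1, -0.4, -0.1]
grip_width: -0.0003
grasp_force: 0.8
turn units [-0.01  0.01 -0.04] shift now-axes [-0.91  0.85 -0.3 ] shift target-axes [-0.92  0.84 -0.3 ] q [-0.02  0.37  2.06 -0.    0.71  0.96]
clock: 6.82
tcp_pos: [0.5063, 0.0237, 0.1162]
eef_rot: [-3.129, 0.279, 0.004]
contact_force: [-3.8, 2.0, 2.3]
grip_width: -0.0001
grasp_force: 2.2
[0.50628839 0.02371302 0.1162181 ] [0.02 0.43 1.96 0.   0.75 1.77]
1.2 [326. 286.]
1.4 [317. 261.]
1.6 [314. 234.]
```

View pics/w2.png

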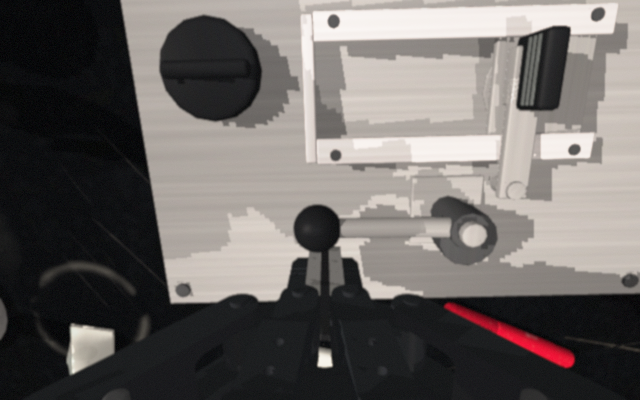

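The knob is at (316,228), where 1.6 rad predicts (314,234), so the lever is freed. The black tab spans (520–570, 27–108). Next: locate the tab's far face.

```bash
python3 - <<'E'
from h import *
o=arm.get_obs();C=cam("wrist",o);c,s=np.cos(-.144),np.sin(-.144)
def tk(P):d=P[:2]-[.5525,-.0257];return (np.array([c*d[0]+s*d[1],-s*d[0]+c*d[1]])*1000).round(1)
for n,u,v,z in[("tab far top",570,28,.131),("tab far bot",560,108,.131),("cap",210,68,.112),("boss",474,234,.129),("raillo",460,148,.11),("railhi",460,22,.11),("knob",316,228,.124),("railend lo",594,145,.11),("hole",330,20,.110)]:
    P=atz(C,u,v,z);print(n,P.round(4),tk(P))
from fit import W
for q in[(20,-90,118),(20,-44-15,118)]:print(W([.5525,-.0257,-.144],q))
E
```

```text
tab far top [ 0.5848 -0.0765  0.131 ] [ 39.2 -45.7]
tab far bot [ 0.559  -0.0734  0.131 ] [ 13.3 -46.3]
cap [0.5969 0.0514 0.112 ] [32.9 82.7]
boss [ 0.5153 -0.041   0.129 ] [-34.7 -20.5]
raillo [ 0.5471 -0.0449  0.11  ] [ -2.6 -19.7]
railhi [ 0.5961 -0.0483  0.11  ] [ 46.4 -16.1]
knob [0.5273 0.0214 0.124 ] [-31.7  43. ]
railend lo [ 0.5382 -0.1014  0.11  ] [ -3.3 -77. ]
hole [0.6058 0.0014 0.11  ] [48.9 34.5]
[ 0.55937774 -0.11763855  0.118     ]
[ 0.56382633 -0.0869594   0.118     ]
```

```bash
python3 -m creep '[[[0,0,0],[-0.7,0,0],1],[[0,0,0],[-0.3,0,-1],1],[[0,0,-1],[0,0,-1],1],[[0,0,-1],[0,0,-1],1],[[0,0,-1],[0,0,0],1],[[0,0,-1],[0,0,0],1],[[0,0,-1],[0,0,0],1],[[0,0,-1],[0,0,0],1],[[0,0,-1],[0,0,0],1],[[0,0,-1],[0,0,0],1]]'; 
python3 -m creep '[[[0,0,-1],[0,0,0],1],[[0,0,-1],[0,0,0],1],[[0,0,-1],[0,0,0],1],[[0,0,-0.5],[0,0,0],1],[[0,0,0],[0,0,0],1]]'
python3 -c "
from fit import *
P=W([.5542,-.028,-.144],(21,-80,118));print(P)"; python3 go.py 0.5635 -0.110 0.118 81.8
```

```text
clock: 8.12
tcp_pos: [0.4822, 0.0278, 0.1913]
eef_rot: [2.799, 1.426, 0.0]
contact_force: [0.7, -0.9, -0.3]
grip_width: -0.0003
grasp_force: 0.0
clock: 8.75
tcp_pos: [0.4823, 0.0278, 0.1913]
eef_rot: [2.376, 2.055, 0.0]
contact_force: [-1.3, 1.0, -0.4]
grip_width: -0.0001
grasp_force: 0.0
[ 0.56350242 -0.11018555  0.118     ]
turn units [ 0.    0.   -0.01] shift now-axes [-4.98  4.01  2.94] shift target-axes [-4.99  4.    2.93] q [ 0.03  0.27  1.97 -0.    0.9   0.18]
```

```bash
python3 -m creep '[[[0,0,0],[-1,0.8,0],1],[[0,0,0],[-1,0.8,0],1],[[0,0,0],[-1,0.8,0],1],[[0,0,0],[-1,0.8,0],1],[[0,0,0],[-1,0.8,0],1],[[0,0,0],[0,0,1],1],[[0,0,0],[0,0,1],1],[[0,0,0],[0,0,0.9],1],[[0,0,0],[0,0,0],1]]'; 
python3 -m creep '[[[0,0,0],[0.4,0,0],1],[[0,0,0],[0.4,0,0],1],[[0,0,0],[0.3,0,0],1],[[0,0,0],[0.3,0,0],1],[[0,0,0],[0.3,0,0],1],[[0,0,0],[0.3,0,0],1],[[0,0,0],[0.3,0,0],1],[[0,0,0],[0.3,0,0],1]]'
python3 -m creep '[[[0,0,0],[0.15,0,0],1],[[0,0,0],[0.1,0,0],1],[[0,0,0],[0,0,0],1]]'
```

```text
clock: 9.88
tcp_pos: [0.5623, -0.11, 0.1173]
eef_rot: [-2.375, -2.052, 0.004]
contact_force: [0.3, -0.3, 0.4]
grip_width: -0.0001
grasp_force: 0.0
clock: 10.88
tcp_pos: [0.5735, -0.0456, 0.1188]
eef_rot: [2.377, 2.055, 0.0]
contact_force: [0.9, -1.9, 0.9]
grip_width: -0.0003
grasp_force: 0.9
clock: 11.25
tcp_pos: [0.5739, -0.0395, 0.1186]
eef_rot: [-2.376, -2.054, 0.001]
contact_force: [0.2, 0.6, -0.9]
grip_width: 0.0001
grasp_force: 0.0
```

```bash
python3 -m creep '[[[0,0,0],[0.15,0,0],1],[[0,0,0],[0.15,0,0],1]]';python3 -m creep '[[[0,0,0],[0.1,0,0],1],[[0,0,0],[0.1,0,0],1]]'
```

```text
clock: 11.5
tcp_pos: [0.5741, -0.038, 0.1186]
eef_rot: [2.369, 2.055, -0.013]
contact_force: [-4.8, -43.3, 1.5]
grip_width: 0.0003
grasp_force: 22.2
clock: 11.75
tcp_pos: [0.5741, -0.0375, 0.1186]
eef_rot: [2.366, 2.054, -0.02]
contact_force: [-7.9, -63.5, 4.1]
grip_width: 0.0001
grasp_force: 32.1
```

```bash
python3 -m creep '[[[0,0,0],[-0.5,0,0],1],[[0,0,0],[-0.5,0,0],1],[[0,0,0],[-0.8,0,-1],1],[[0,0,0],[-0.8,0,-1],1],[[0,0,0],[-0.8,0,-1],0.6],[[0,0,0],[-0.5,0,0],0.6],[[0,0,0],[0,0,0],0.6]]'
python3 - <<'E'
from h import *
o=arm.get_obs();cv2.imwrite("pics/w3.png",arm.grab_frame("wrist")[:,:,::-1]);print(o["tcp_pos"],o["eef_rot"],o["q"].round(2))
C=cam("wrist",o)
from fit import W
print(np.round(proj(C,W([.5542,-.028,-.144],(20,-50,102)))))
E
```

```text
clock: 12.62
tcp_pos: [0.5614, -0.1241, 0.1931]
eef_rot: [-2.377, -2.053, 0.001]
contact_force: [0.1, 0.8, -0.3]
grip_width: 0.0343
grasp_force: 0.0
[ 0.56137611 -0.12412058  0.19307791] [-2.37666760e+00 -2.05299866e+00  5.77680662e-04] [-0.24  0.4   1.77  0.    0.97 -0.09]
[322. 141.]
```

View pics/w3.png

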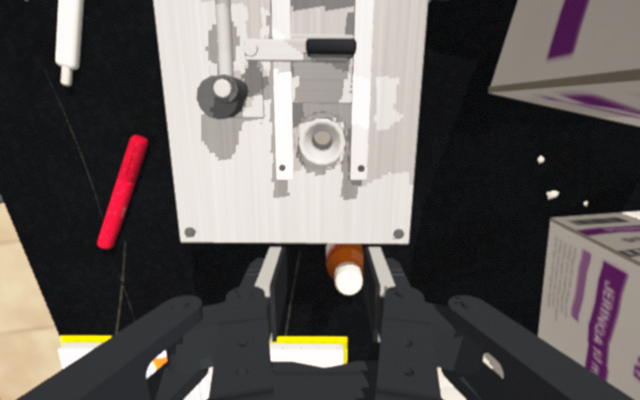

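The open port sits at (321,142), where the fit predicts (322,141). The cover tab is clear at (330,46). Now for the rod.

```bash
python3 - <<'E'
from h import *
o=arm.get_obs();C=cam("wrist",o)
g=cv2.cvtColor(cv2.imread("pics/w3.png"),cv2.COLOR_BGR2GRAY)[115:170,292:352]
c=cv2.HoughCircles(cv2.resize(g,None,fx=4,fy=4,interpolation=cv2.INTER_CUBIC),cv2.HOUGH_GRADIENT,1,60,param1=100,param2=25,minRadius=20,maxRadius=110)
if c is not None:
    for x,y,r in c[0][:4]:print(x/4+292,y/4+115,r/4)
print(atz(C,321.5,142,.102),atz(C,321.5,140,.095))
E
python3 -m creep '[[[0,0,1],[0,0,-0.8],0],[[0,0,1],[0,0,-0.8],0],[[0,0,1],[0,0,0],0],[[0,0,1],[0,0,0],0],[[0,0,1],[0,0,0],0],[[0,0,0.6],[0,0,0],0],[[0,0,0],[0,0,0],0]]'; python3 go.py .415 .313 .23 37
```

```text
324.625 139.875 26.225
[ 0.56588541 -0.08031606  0.102     ] [ 0.56590411 -0.07965985  0.095     ]
clock: 13.55
tcp_pos: [0.5615, -0.123, 0.2326]
eef_rot: [-2.978, -0.996, 0.003]
contact_force: [-0.7, 0.4, 0.1]
grip_width: 0.0854
grasp_force: 0.0
turn units [-0.01  0.01 -0.  ] shift now-axes [  5.81 -17.46   0.13] shift target-axes [  5.82 -17.45   0.1 ] q [-0.24  0.35  1.74  0.    1.05  0.69]
```

```bash
python3 -m creep '[[[0,0,0],[0.32,-0.97,0],0],[[0,0,0],[0.32,-0.97,0],0],[[0,0,0],[0.32,-0.97,0],0],[[0,0,0],[0.32,-0.97,0],0],[[0,0,0],[0.32,-0.97,0],0],[[0,0,0],[0.32,-0.97,0],0],[[0,0,0],[0.32,-0.97,0],0],[[0,0,0],[0.32,-0.97,0],0],[[0,0,0],[0.32,-0.97,0],0]]'
python3 -m creep '[[[0,0,0],[0.32,-0.97,0],0],[[0,0,0],[0.32,-0.97,0],0],[[0,0,0],[0.32,-0.97,0],0],[[0,0,0],[0.32,-0.97,0],0],[[0,0,0],[0.32,-0.97,0],0],[[0,0,0],[0.32,-0.97,0],0],[[0,0,0],[0.32,-0.97,0],0],[[0,0,0],[0.32,-0.97,0],0],[[0,0,0],[0.32,-0.97,0],0],[[0,0,0],[0,0,0],0],[[0,0,0],[0,0,0],0]]'
python3 - <<'E'
from h import *
o=arm.get_obs();cv2.imwrite("pics/w4.png",arm.grab_frame("wrist")[:,:,::-1]);print(o["tcp_pos"],o["eef_rot"],o["q"].round(2))
C=cam("wrist",o)
for z in(.162,.1,0):print(z,np.round(proj(C,(.463,.349,z))))
E
```

```text
clock: 14.68
tcp_pos: [0.4878, 0.095, 0.2332]
eef_rot: [-2.979, -0.998, 0.002]
contact_force: [0.5, -0.2, -0.3]
grip_width: 0.0857
grasp_force: 0.0
clock: 16.05
tcp_pos: [0.4147, 0.3112, 0.2334]
eef_rot: [2.979, 0.996, -0.001]
contact_force: [0.7, 1.0, 1.2]
grip_width: 0.0853
grasp_force: 0.0
[0.41474155 0.31121277 0.23336976] [ 2.97898036e+00  9.96155808e-01 -1.45185325e-03] [ 0.62  0.27  1.86 -0.    1.02  1.55]
0.162 [319. 117.]
0.1 [320. 114.]
0 [321. 112.]
```

View pics/w4.png

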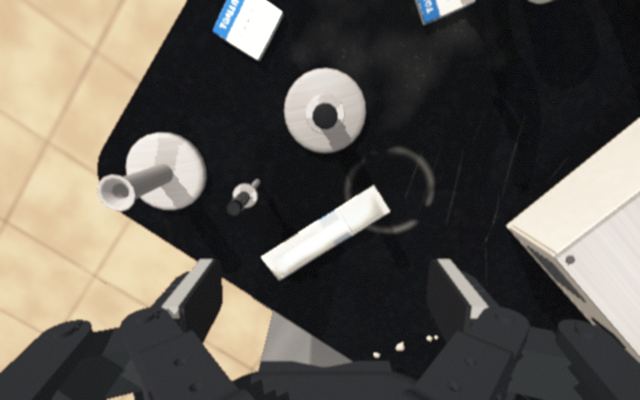

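The wrist view shows the rod's grip top at (325,117) centred over the foot disc at (325,110). The smaller decoy is off at (242,200).

```bash
python3 - <<'E'
from h import *
o=arm.get_obs();C=cam("wrist",o);print(atz(C,325,117,.162),atz(C,325,110.5,.004),atz(C,325,113,.1))
E
python3 go.py .4615 .352 .119 37
```

```text
[0.46531613 0.3459891  0.162     ] [0.46650434 0.34650216 0.004     ] [0.46612451 0.34644739 0.1       ]
turn units [ 0.    0.01 -0.01] shift now-axes [ 2.48 -0.19  4.58] shift target-axes [ 2.47 -0.19  4.58] q [ 0.62  0.26  1.86 -0.    1.02  1.55]
```

```bash
python3 -m creep '[[[0,0,0],[0.9,0.03,0],0],[[0,0,0],[0.9,0.03,0],0],[[0,0,0],[0.67,0.02,0],0],[[0,0,0],[0,0,1],0],[[0,0,0],[0,0,1],0],[[0,0,0],[0,0,1],0],[[0,0,0],[0,0,1],0],[[0,0,0],[0,0,0.6],0],[[0,0,0],[0,0,0],0],[[0,0,0],[0,0,0],0]]'
python3 go.py .4655 .3465 .119 37
```

```text
clock: 17.35
tcp_pos: [0.4662, 0.3474, 0.1196]
eef_rot: [-2.98, -0.994, -0.002]
contact_force: [1.7, -0.1, 0.5]
grip_width: 0.0853
grasp_force: 0.0
turn units [ 0.   -0.01 -0.01] shift now-axes [-0.04  0.01  0.02] shift target-axes [-0.04  0.01  0.02] q [0.62 0.51 1.8  0.   0.83 1.55]
```

```bash
python3 -m creep '[[[0,0,0],[0,0,0],1],[[0,0,0],[0,0,0],1],[[0,0,0],[0,0,0],1],[[0,0,0],[0,0,0],1],[[0,0,0],[0,0,0],1],[[0,0,0],[0,0,0],1],[[0,0,0],[0,0,0],1],[[0,0,0],[0,0,0],1]]' 60
python3 -m creep '[[[0,0,0],[0,0,-0.4],1],[[0,0,0],[0,0,-0.8],1],[[0,0,0],[0,0,-0.8],1],[[0,0,0],[0,0,-0.8],1],[[0,0,0],[0,0,-0.8],1],[[0,0,0],[0,0,-0.8],1],[[0,0,0],[0,0,-0.2],1],[[0,0,0],[0,0,0],1]]'
python3 - <<'E'
from h import *
o=arm.get_obs();print(o["tcp_pos"])
S=cam("scene");D=cam("side");z=o["tcp_pos"];z[2]+=.019-.118
a,b=proj(S,z),proj(D,z);print(a,b)
i=arm.grab_frame("scene")[:,:,::-1];j=arm.grab_frame("side")[:,:,::-1]
cr=lambda im,p:cv2.resize(im[int(p[1])-75:int(p[1])+45,int(p[0])-40:int(p[0])+40],(400,600),interpolation=cv2.INTER_CUBIC)
cv2.imwrite("pics/g.png",np.hstack([cr(i,a),cr(j,b)]))
E
```

```text
clock: 18.35
tcp_pos: [0.4657, 0.3471, 0.119]
eef_rot: [-2.98, -0.994, -0.0]
contact_force: [-1.7, -0.7, 5.0]
grip_width: 0.0145
grasp_force: 58.4
clock: 19.35
tcp_pos: [0.4655, 0.347, 0.2338]
eef_rot: [2.98, 0.994, 0.0]
contact_force: [-0.5, -0.2, -1.8]
grip_width: 0.0147
grasp_force: 58.4
[0.46552903 0.34696517 0.23377583]
(np.float64(255.79644753328665), np.float64(250.1393919114468)) (np.float64(311.1289584292305), np.float64(238.3583061045707))
```

View pics/g.png

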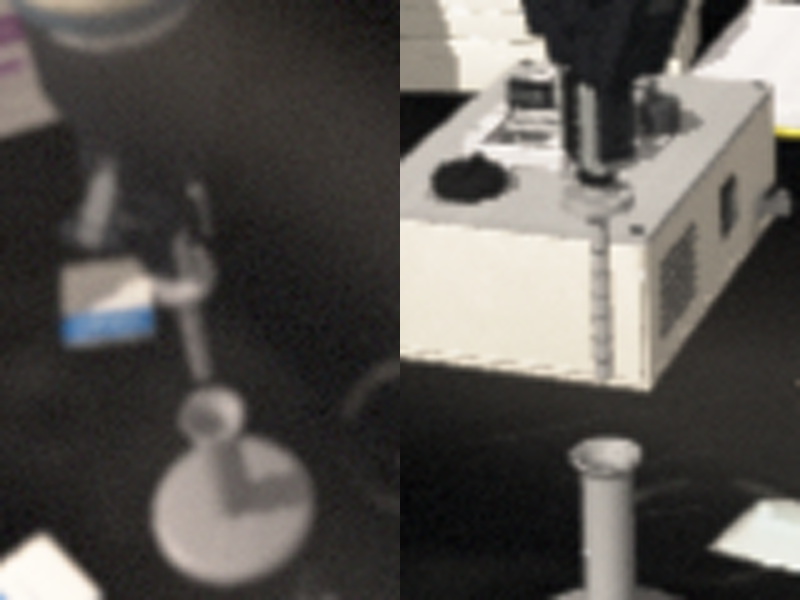

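The rod is held upright and clear of the stand. Its tip is seen at scene (256,250) and side (311,239), against predictions of (256,250) and (311,238).

```bash
python3 -m creep '[[[0,0,0],[0,0,-0.6],1],[[0,0,0],[0,0,-0.6],1],[[0,0,0.8],[0,0,0],1],[[0,0,0.8],[0,0,0],1],[[0,0,0.8],[0,0,0],1],[[0,0,0.8],[0,0,0],1],[[0,0,0.8],[0,0,0],1],[[0,0,0.8],[0,0,0],1],[[0,0,0.8],[0,0,0],1],[[0,0,0],[0,0,0],1]]'; python3 go.py .566 -.0803 .262 -8
```

```text
clock: 20.7
tcp_pos: [0.466, 0.3473, 0.2648]
eef_rot: [-3.133, 0.215, -0.001]
contact_force: [-0.4, -0.2, -1.3]
grip_width: 0.0148
grasp_force: 58.4
turn units [-0.01 -0.01  0.02] shift now-axes [ 6.3 16.4  0.1] shift target-axes [ 6.34 16.38  0.11] q [ 0.62  0.32  1.7  -0.    1.12  2.33]
```

```bash
python3 -m creep '[[[0,0,0],[0.37,0.96,0],1],[[0,0,0],[0.37,0.96,0],1],[[0,0,0],[0.37,0.96,0],1],[[0,0,0],[0.37,0.96,0],1],[[0,0,0],[0.37,0.96,0],1],[[0,0,0],[0.37,0.96,0],1],[[0,0,0],[0.37,0.96,0],1],[[0,0,0],[0.37,0.96,0],1],[[0,0,0],[0.37,0.96,0],1]]'
python3 -m creep '[[[0,0,0],[0.37,0.96,0],1],[[0,0,0],[0.37,0.96,0],1],[[0,0,0],[0.37,0.96,0],1],[[0,0,0],[0.37,0.96,0],1],[[0,0,0],[0.37,0.96,0],1],[[0,0,0],[0.37,0.96,0],1],[[0,0,0],[0.37,0.96,0],1],[[0,0,0],[0.37,0.96,0],1],[[0,0,0],[0,0,0],1],[[0,0,0],[0,0,0],1]]'; python3 go.py .566 -.0803 .206 -8
```

```text
clock: 21.82
tcp_pos: [0.5188, 0.1209, 0.2645]
eef_rot: [-3.134, 0.212, -0.001]
contact_force: [-0.2, -0.1, -1.5]
grip_width: 0.0148
grasp_force: 58.5
clock: 23.08
tcp_pos: [0.5651, -0.0783, 0.264]
eef_rot: [-3.134, 0.215, 0.0]
contact_force: [-0.0, 0.1, -0.9]
grip_width: 0.0146
grasp_force: 58.6
turn units [-0.    0.    0.02] shift now-axes [0.04 0.07 2.32] shift target-axes [0.04 0.07 2.32] q [-0.16  0.31  1.72  0.    1.11  1.55]
```

```bash
python3 -m creep '[[[0,0,0],[0.04,0.07,0.6],1],[[0,0,0],[0,0,0.8],1],[[0,0,0],[0,0,0.6],1],[[0,0,0],[0,0,0.25],1],[[0,0,0],[0,0,0],1],[[0,0,0],[0,0,0],1]]'
python3 - <<'E'
from h import *
o=arm.get_obs();print(o["tcp_pos"],o["contact_force"].round(1))
S=cam("scene");D=cam("side");z=o["tcp_pos"];z[2]-=.099
a,b=proj(S,z),proj(D,z);print(a,b)
i=arm.grab_frame("scene")[:,:,::-1];j=arm.grab_frame("side")[:,:,::-1]
cr=lambda im,p:cv2.resize(im[int(p[1])-35:int(p[1])+25,int(p[0])-20:int(p[0])+20],(400,600),interpolation=cv2.INTER_CUBIC)
cv2.imwrite("pics/p.png",np.hstack([cr(i,a),cr(j,b)]))
E
```

```text
clock: 23.82
tcp_pos: [0.5665, -0.0806, 0.2081]
eef_rot: [3.134, -0.216, 0.002]
contact_force: [-0.8, 0.5, -0.7]
grip_width: 0.0146
grasp_force: 58.6
[ 0.56648899 -0.08056661  0.20813813] [-0.8  0.5 -0.7]
(np.float64(357.71644776103545), np.float64(155.99708498483267)) (np.float64(304.7497116127914), np.float64(179.71759572408584))
```

View pics/p.png

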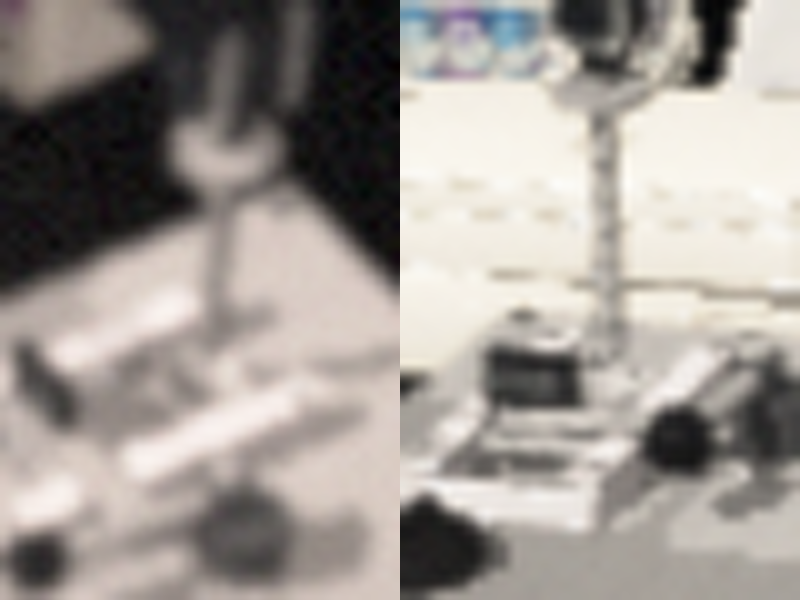

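The tip is between the rails over the port in both views. I'll lower it in short stages, checking the force.

```bash
python3 -m creep '[[[0,0,0],[0,0,0.3],1],[[0,0,0],[0,0,0.3],1],[[0,0,0],[0,0,0.2],1],[[0,0,0],[0,0,0],1]]'; python3 -m creep '[[[0,0,0],[0,0,0.3],1],[[0,0,0],[0,0,0],1]]'
```

```text
clock: 24.42
tcp_pos: [0.5656, -0.0805, 0.1868]
eef_rot: [-3.134, 0.217, 0.002]
contact_force: [-0.7, -0.0, -0.3]
grip_width: 0.0142
grasp_force: 58.6
clock: 24.68
tcp_pos: [0.5656, -0.0805, 0.1794]
eef_rot: [-3.134, 0.217, 0.002]
contact_force: [0.5, -0.3, -0.3]
grip_width: 0.0147
grasp_force: 58.6
```

```bash
python3 -m creep '[[[0,0,0],[0,0,0.4],1],[[0,0,0],[0,0,0.4],1],[[0,0,0],[0,0,0.4],1],[[0,0,0],[0,0,0.4],1],[[0,0,0],[0,0,0.3],1],[[0,0,0],[0,0,0.1],1],[[0,0,0],[0,0,0],1]]'; python3 -m creep '[[[0,0,0],[0,0,0.1],1],[[0,0,0],[0,0,0.1],1],[[0,0,0],[0,0,0],1]]'
```

```text
clock: 25.55
tcp_pos: [0.5661, -0.0805, 0.13]
eef_rot: [-3.134, 0.217, 0.0]
contact_force: [0.5, 1.0, -1.0]
grip_width: 0.0146
grasp_force: 58.6
clock: 25.92
tcp_pos: [0.5659, -0.0806, 0.125]
eef_rot: [-3.134, 0.217, 0.0]
contact_force: [-0.1, 0.5, -1.1]
grip_width: 0.0145
grasp_force: 58.6
```

```bash
python3 -m creep '[[[0,0,0],[0,0,0.08],1],[[0,0,0],[0,0,0.06],1],[[0,0,0],[0,0,0],1]]'; python3 -m creep '[[[0,0,0],[0,0,0.05],1],[[0,0,0],[0,0,0],1]]'
```

```text
clock: 26.3
tcp_pos: [0.5659, -0.0805, 0.1214]
eef_rot: [-3.134, 0.217, 0.0]
contact_force: [0.4, -0.2, -1.1]
grip_width: 0.0146
grasp_force: 58.6
clock: 26.55
tcp_pos: [0.5662, -0.0806, 0.121]
eef_rot: [3.134, -0.217, 0.001]
contact_force: [-1.9, -0.2, 5.1]
grip_width: 0.0146
grasp_force: 59.6
```

Contact reads 5 N at the expected height. Hold, press very slightly, then draw out.

```bash
python3 -m creep '[[[0,0,0],[0,0,0.04],1],[[0,0,0],[0,0,0],1],[[0,0,0],[0,0,0],1],[[0,0,0],[0,0,0],1]]'; python3 -m creep '[[[0,0,0],[0,0,-0.4],1],[[0,0,0],[0,0,-0.8],1],[[0,0,0],[0,0,-0.8],1],[[0,0,0],[0,0,-0.8],1],[[0,0,0],[0,0,-0.8],1],[[0,0,0],[0,0,-0.3],1],[[0,0,0],[0,0,-0.1],1],[[0,0,0],[0,0,-0.1],1]]'
```

```text
clock: 27.05
tcp_pos: [0.5663, -0.0806, 0.1209]
eef_rot: [3.134, -0.217, 0.001]
contact_force: [-4.1, 0.3, 12.9]
grip_width: 0.0148
grasp_force: 60.3
clock: 28.05
tcp_pos: [0.5656, -0.0805, 0.2212]
eef_rot: [-3.134, 0.217, 0.002]
contact_force: [0.6, 0.8, -1.1]
grip_width: 0.015
grasp_force: 58.8
```

```bash
python3 -m creep '[[[0,0,0],[0,0,-0.3],1],[[0,0,0],[0,0,-0.3],1],[[0,0,0],[0,0,0],1],[[0,0,0],[0,0,-1],1],[[0,0,0],[0,0,-1],1],[[0,0,0],[0,0,-1],1],[[0,0,0],[0,0,-1],1],[[0,0,0],[0,0,-1],1],[[0,0,0],[0,0,-1],1],[[0,0,0],[0,0,0],1]]'; python3 go.py .5 -.0803 .5 -8
```

```text
clock: 29.3
tcp_pos: [0.5669, -0.0807, 0.3886]
eef_rot: [3.134, -0.217, 0.006]
contact_force: [0.5, -0.3, -1.2]
grip_width: 0.0146
grasp_force: 58.7
turn units [ 0.   -0.03  0.01] shift now-axes [-2.64  0.35 -4.47] shift target-axes [-2.65  0.36 -4.46] q [-0.16  0.2   1.57  0.    1.36  1.55]
```

```bash
python3 - <<'E'
from h import *
S=cam("scene")
for p in[(135,205),(520,12),(205,205),(285,165)]:print(p,atz(S,*p,0).round(3))
for p in[(240,120),(318,85),(310,65)]:print(p,atz(S,*p,.2).round(3))
E
python3 -m creep '[[[0,1,0],[0,0,-0.6],1],[[0,1,0],[0,0,-0.6],1],[[0,1,0],[0,0,-0.6],1],[[0,1,0],[0,0,-0.6],1],[[0,0,0],[0,0,0],1]]'; python3 go.py .5 -.0803 .5 -8
```

```text
(135, 205) [0.919 0.51  0.   ]
(520, 12) [ 0.882 -1.46   0.   ]
(205, 205) [ 0.783  0.344 -0.   ]
(285, 165) [0.766 0.054 0.   ]
(240, 120) [0.831 0.152 0.2  ]
(318, 85) [ 0.82  -0.132  0.2  ]
(310, 65) [ 0.925 -0.183  0.2  ]
clock: 29.92
tcp_pos: [0.5515, -0.0785, 0.4434]
eef_rot: [2.978, -0.206, 0.851]
contact_force: [0.6, -0.3, -1.4]
grip_width: 0.0144
grasp_force: 58.7
turn units [-0.   -3.99  0.01] shift now-axes [-0.53  0.35 -3.  ] shift target-axes [-2.03  0.36 -2.27] q [-0.17 -0.11  1.88  0.03  0.81  1.52]
```

```bash
python3 -m creep '[[[0,1,0],[0.55,0,0.1],1],[[0,1,0],[0.55,0,0.2],1],[[0,1,0],[0.55,0,0.2],1],[[0,1,0],[0.55,0,0.2],1],[[0,1,0],[0.55,0,0.2],1],[[0,0,0],[0,0,0],1]]'; python3 - <<'E'
from h import *
o=arm.get_obs();z=R.from_rotvec(o["eef_rot"]).as_matrix()[:,2];print(o["q"].round(2),z,np.degrees(np.arccos(z[2])),o["tcp_pos"]+z*.099)
E
```

```text
clock: 30.68
tcp_pos: [0.6023, -0.0722, 0.4677]
eef_rot: [2.7, -0.134, 1.569]
contact_force: [-0.6, -0.0, -1.6]
grip_width: 0.0145
grasp_force: 58.7
[-0.19 -0.13  2.09  0.68  0.18  0.87] [ 0.86644891 -0.05741057 -0.49595395] 119.73267452183306 [ 0.68804884 -0.07789293  0.41863025]
```

```bash
python3 -m creep '[[[0,0,0],[1,0,0.2],1],[[0,0,0],[1,0,0.2],1],[[0,0,0],[1,0,0.2],1],[[0,0,0],[1,0,0.2],1],[[0,0,0],[0,0,0],1],[[0,0.8,0],[0,0,0],1],[[0,0.8,0],[0,0,0],1],[[0,0.6,0],[0,0,0],1],[[0,0,0],[0,0,0],1],[[0,0,0],[0,0,0],1]]'; python3 - <<'E'
from h import *
o=arm.get_obs();z=R.from_rotvec(o["eef_rot"]).as_matrix()[:,2];print(o["q"].round(2),o["qvel"].round(3),z,np.degrees(np.arccos(z[2])),o["tcp_pos"]+z*.099)
E
```

```text
clock: 31.92
tcp_pos: [0.6715, -0.0654, 0.5491]
eef_rot: [-2.575, 0.084, -1.772]
contact_force: [-0.1, -0.3, -1.2]
grip_width: 0.0147
grasp_force: 58.7
[-0.18 -0.08  1.95  1.14  0.17  0.43] [-0.001 -0.003 -0.012  0.022 -0.    -0.026] [ 0.9336819  -0.0181399  -0.35764374] 110.95556056584115 [ 0.76389068 -0.06723558  0.51366423]
```

```bash
python3 -m creep '[[[0,0,0],[1,0,-0.1],1],[[0,0,0],[1,0,-0.1],1],[[0,0,0],[1,0,-0.1],1],[[0,0,0],[1,0,-0.1],1],[[0,0,0],[0,0,0],1],[[0,0.8,0],[0,0,0],1],[[0,0.8,0],[0,0,0],1],[[0,0.3,0],[0,0,0],1],[[0,0,0],[0,0,0],1],[[0,0,0],[0,0,0],1],[[0,0,0],[0,0,0],1]]'; python3 - <<'E'
from h import *
o=arm.get_obs();z=R.from_rotvec(o["eef_rot"]).as_matrix()[:,2];print(o["q"].round(2),o["qvel"].round(3),z,np.degrees(np.arccos(z[2])),o["tcp_pos"]+z*.099)
S,D=cam("scene"),cam("side");P=o["tcp_pos"]+z*.099;a=proj(S,P);b=proj(D,P);print(a,b)
i=arm.grab_frame("side")[:,:,::-1];u,v=int(b[0]),int(b[1]);j=arm.grab_frame("scene")[:,:,::-1]
cv2.imwrite("pics/f.png",np.hstack([cv2.resize(i,(640,400))[:, :400],cv2.resize(j,(640,400))[:,200:600]]))
E
```

```text
clock: 33.3
tcp_pos: [0.7003, -0.0594, 0.6503]
eef_rot: [-2.416, 0.046, -1.945]
contact_force: [0.5, -0.3, -1.7]
grip_width: 0.0147
grasp_force: 58.7
[-0.18 -0.1   1.84  1.33  0.2   0.26] [ 0.001 -0.002 -0.002  0.02  -0.002 -0.02 ] [ 0.97700418  0.01230461 -0.21286482] 102.2902911388715 [ 0.79702113 -0.05822597  0.62919135]
(np.float64(297.0255027981217), np.float64(-59.172746274236175)) (np.float64(209.5492899343476), np.float64(-8.47181066054381))
```

View pics/f.png

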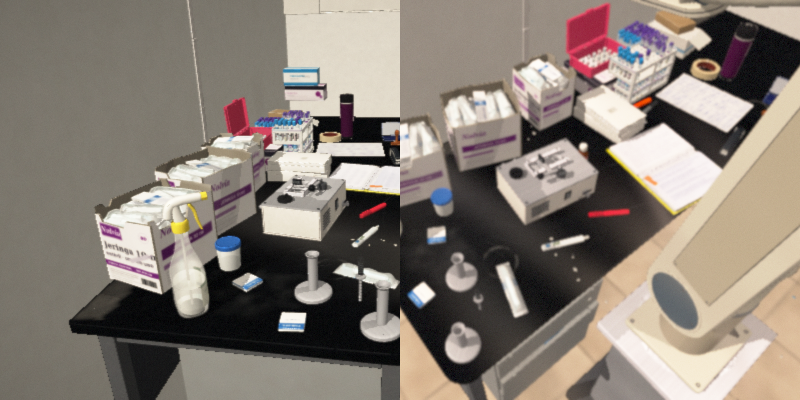

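Desk items are undisturbed and the cover is open; the rod itself is above both views. Since I've no viewings left, a numeric check from the wrist camera will show whether the rod is still along the tool axis.

```bash
python3 - <<'E'
from h import *
o=arm.get_obs();C=cam("wrist",o);Rm=R.from_rotvec(o["eef_rot"]).as_matrix()
g=cv2.cvtColor(arm.grab_frame("wrist"),cv2.COLOR_RGB2GRAY)
for d in(.014,.019,.04,.06,.09,.097,.105):
    u,v=proj(C,o["tcp_pos"]+Rm[:,2]*d);r=g[int(round(v)),int(u)-32:int(u)+32:3];print(d,round(u),round(v),r)
u=int(proj(C,o["tcp_pos"]+Rm[:,2]*.06)[0]);print("column",[int(x) for x in g[150:290:4,u]])
E
```

```text
0.014 320 253 [133 134 167 167 168 153  42  40  70  38  83  85  76  77  79  62  34  43
  46  39 152 167]
0.019 320 249 [133 137 166 167 168 146  37  87  57  89  65  41  41  37  50  66  37  91
  45  95 167 168]
0.04 320 234 [134 133 133 136 153 110 110 111 110 113 114 111 109 107 106 108 110 107
 107 109  98 124]
0.06 321 223 [133 133 134 133 133 132 133 145 170 169 161 157 148 142 134 132 125 124
 133 134 135 133]
0.09 321 209 [134 134 134 134 132 133 133 134 135 133 150 168 143  94 132 133 132 132
 133 133 134 134]
0.097 321 206 [134 135 134 133 133 135 134 136 134 134 144 152 129  88 132 132 131 132
 133 133 134 135]
0.105 321 203 [135 134 133 134 135 133 135 134 133 134 139 143 122  96 133 132 133 133
 133 133 133 134]
column [134, 133, 134, 133, 132, 134, 133, 133, 132, 134, 132, 133, 132, 140, 156, 168, 172, 167, 166, 111, 109, 111, 113, 72, 70, 37, 60, 91, 30, 72, 53, 46, 70, 40, 30]
```

```bash
python3 -m creep '[[[0,0,0],[0,0,0],1],[[0,0,0],[0,0,0],1],[[0,0,0],[0,0,0],1],[[0,0,0],[0,0,0],1]]'; python3 -c "
from bench import arm
print(arm.get_obs()['qvel'].round(3));print(arm.finish_job())"
```

```text
clock: 33.95
tcp_pos: [0.7003, -0.0594, 0.6502]
eef_rot: [-2.415, 0.046, -1.946]
contact_force: [-0.4, 0.3, -1.1]
grip_width: 0.0145
grasp_force: 58.7
[-0.001 -0.001  0.001  0.001 -0.    -0.002]
the job is handed in; nothing more can be done
None
```

I handed the job in at 34 s and got no verdict back: the lever is freed, the cover is open, and the rod was dipped until its collar met the rim (peak about 13 N), drawn out and held still about 12° off level at roughly 0.63 m.

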